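Lock the leak-test pot with the pin spanner

ROBOT

A 6-joint arm with a two-finger parallel gripper is mounted at the origin on the work surface. World frame = base frame: x ahead of the robot, y to its left, z up, the work surface at z = 0. Lengths are in mm, angles in rad, forces in N, time in s.
With the tool pointing down it reaches from about 350 to 975 mm from the base axis. Payload 7.1 kg.
Tool frame: the origin (TCP) lies midway between the tips of the shut fingers; the grasp point (between the pads) lies 19 mm behind it (ctrl.grasp_offset is the distance from the TCP to the grasp point, in mm); z points along the fingers, y is the line along which they close (so a half turn about z gives the same grasp; the last joint's range is limited). The gripper opens to 88 mm and grips with 3 to 60 N. Pads are 20 mm wide; open, the fingers measure 115 mm over their backs; the gripper's body (75 mm by 178 mm) begins 61 mm behind the grasp point.
Start: joints at [-1.264, 0.423, 1.63, -0, 1.089, -0.019], TCP at [200.059, -592.099, 222.675] pointing down, gripper open.
Joint ranges: [-3, 3], [-0.9, 2.11], [0.09, 2.58], [-1.31, 4.45], [0.11, 2.69], [-2.54, 2.54]. Speed limits (rad/s): [2.39, 2.39, 3.01, 3.14, 3.14, 3.14].

INTERFACE

Orientations are given as a rotation vector (axis times angle).
In Python, from workcell import sensors, viewer, ctrl gives the robot as it stands. The module is installed in compiled form; this text tells all that it offers.
- The arm moves only by the shell command python3 -m handwheel 'ROWS'. ROWS is JSON, a list of rows, each a list of 7 numbers: the shift along the tool's x, y, z in mm, then the turn, a rotation vector about the tool's x, y, z in rad, then the closure, from 0 (fully open) to 1 (shut). In form: [[x, y, z, rx, ry, rz, jaw], ...]. A call has 1 to 10 rows; each row shifts and turns the commanded pose from where the row before left it, along the tool's axes as they then stand; what a row does not reach is not made up. A row lasts 1/8 s, in which the tool goes at most 62.5 mm and 10.7 degrees, less where a joint would pass 70% of its speed; a pose out of reach is approached as far as the arm can. A call is refused whole if a number of a shift passes 62.5 or a number of a turn 0.188, either way. A call with a gripper value outside its range is refused whole. The fingers move at their own pace and stop on an object; the grip force is fixed at half the most. Time passes only in rows, so rows that do not move let the fingers close. It gives the time, the measured TCP pose, the force, the opening and the grip force at its end, in the units of the state.
- sensors.get_obs(): the state, without advancing time (a new reading comes with each control period).
- viewer.get_image(name): name is "scene" or "top"; returns a dict with "frame" (480x640x3 uint8, blue, green, red), "fov_y" (degrees; the focal length in pixels is half the picture's height over the tangent of half this angle, whatever the lens; pixels are square), "cx", "cy" (the principal point, pixels), "R" (3x3) and "t" (3): a world point X has camera coordinates R X + t. Camera axes: x right, y down, z forward; pixel columns grow to the right and rows downward; lengths in mm; the calibration is good to about 2 mm. A picture is of the moment at which its call begins. There is no depth.
- ctrl.close_job(): hands the job in; it is judged then, once.
The state is a dict: "t": time; "qpos": joint angles; "qvel": joint speeds; "joint_torque": joint torques, N m; "ee_pos": TCP position; "orientation": TCP orientation; "ft_force": force on the tool from outside, world axes, zero at the start; "moment": the same for the moment, N m; "width": finger opening in mm; "grasp_force": force on a finger pad.
Only numpy, scipy, OpenCV 4.12 (cv2) and the standard library are available. Lean on these libraries where they do the work, as an engineer would, in place of code of your own. Each camera call takes 0.05 s, during which the arm holds its last target. There are 200 camera calls.

TASK

Close the leak-test pot: fit both prongs of the orange-handled pin spanner into holes of the pot's lock ring and only then use it to turn the ring clockwise (seen from above) as far as it goes. Put the spanner back upright in its rest, and, once the ring is locked, press the red vent cap fully home. Leave the other things on the bench where they are.

Things in the scene. Friction and masses are not known exactly. Their poses are not given: they have to be found in the camera images.
- pot_block: Leak-test pot's teal block, 116 x 180 x 30 mm, fixed to the bench; origin under its centre, z up, y along its long side towards the red vent cap. On it stands a steel cup 92 mm across, its axis at y = -30 mm, whose top carries the aluminium lock ring; the vent cap is at y = +58 mm.
- ring_face (a point): On the lock ring's axis, in the plane of its upper face, 70 mm above the bench. Axes as pot_block: it does not turn with the ring. The ring is 76 mm across, bore 32 mm, with six holes 9.5 mm wide and 8 mm deep (solid steel below), 60 degrees apart on a 52 mm circle. How the holes stand differs every time and is not given: see or feel for them. Three claws outside the rim stand 2 mm above the face.
- lock_ring (a joint): Angle of the lock ring, rad: 0 is locked, against its firm stop; positive is turned anticlockwise (seen from above) away from locked, so it is turned clockwise to lock it. At the start it stands 0.45 to 0.85 rad from locked. It is stiff (about 0.35 N m) and stays where it is left. Locked, the black line on the ring points at the red line on the cup.
- spanner_grip (a point): Centre of the orange T-handle of the pin spanner (0.2 to 0.34 kg), which stands upright in its rest, z up. Handle 66 mm long (x), 16 mm wide (y), 20 mm tall, on a 13 mm stem over a steel yoke 88 x 24 x 10 mm parallel to it, 25 mm of stem between them. Two prongs, 7 mm thick, rounded tips, stick 9 mm down from the yoke, 26 mm either side of the axis along x; their tips are 54 mm below this point.
- spanner_tips (a point): The point of the spanner's axis level with the tips of its two prongs (midway between them); same axes as the spanner.
- rest: Spanner rest fixed to the bench, black, base 124 x 52 mm, origin under its centre, z up. Two rails 24 mm high, 46 mm long (y), inner faces 71 mm apart (x), with lips 6 mm high at their outer edges, 105 mm apart. The spanner's yoke lies across both rails, along x either way round, its prongs hanging between them.
- rest_seat (a point): Where spanner_tips lies when the spanner sits in the middle of its rest: on the rest's axis, 15 mm above the bench. Axes as the rest.
- vent_cap (a joint): How far the vent cap is pressed, m: 0 to 0.002 at the start (standing proud), 0.008 fully home. It slides straight down, holds where it is left, and needs about 5 N to move; firm stop at the bottom.
- vent_top (a point): Centre of the flat top of the red vent cap, 20 mm in diameter, 64 mm above the bench when proud and 56 mm when home.
- screwdriver: Bystander: blue-handled screwdriver 130 mm long lying on the bench. Origin at its middle underneath.
- solder_spool: Bystander: solder spool standing on end, 54 mm across, 38 mm tall. Origin under its centre.
- wash_bottle: Bystander: white bottle with a red cap, 52 mm across, 130 mm tall. Origin under its centre.
- tape_roll: Bystander: amber tape roll lying flat, 80 mm across, 18 mm tall. Origin under its centre.
- module_nest: Bystander: blue nest 85 x 55 mm with a black band module in it. Origin under its centre.
- parts_dish: Bystander: shallow white dish 70 mm across, 22 mm tall. Origin under its centre.
Things that resemble listed ones, but are neither listed nor needed, are in the scene too. Leave any turquoise or yellow look-alike of the rest alone.

How it is judged (in metres and radians):
On the way, in this order (a step that is already met when the one before it is completed fails the run):
1. both prongs are well into holes of the lock ring, with the ring not yet turned to any extent (z of spanner_tips in the frame of ring_face below -0.005 m and horizontal distance between spanner_tips and ring_face below 0.004 m and angle between spanner_tips's own z axis and vertical below 0.1 rad and value of joint lock_ring above 0.3 rad), for 0.1 s.
2. the lock ring is turned clockwise to its stop (value of joint lock_ring below 0.05 rad), for 0.2 s.
3. after that, the vent cap is pressed home (value of joint vent_cap above 0.0065 m), for 0.1 s.
At the end, for the whole second after the job is handed in: The lock ring is within 0.05 rad of its stop; the vent cap is pressed at least 6.5 mm of its 8 mm; the spanner sits in its rest, upright within 0.1 rad, its axis within 15 mm of the middle of the rest and its height within 3 mm of seated (value of joint lock_ring below 0.05 rad and value of joint vent_cap above 0.0065 m and horizontal distance between spanner_tips and rest_seat below 0.015 m and z of spanner_tips in the frame of rest_seat between -0.003 and 0.003 m and angle between spanner_tips's own z axis and vertical below 0.1 rad); the robot touches nothing.
It fails at once if the ring is turned by anything but the spanner with both prongs in its holes ((velocity of joint lock_ring below -0.25 rad/s or velocity of joint lock_ring above 0.25 rad/s) and not (z of spanner_tips in the frame of ring_face below -0.0015 m and horizontal distance between spanner_tips and ring_face below 0.006 m and angle between spanner_tips's own z axis and vertical below 0.15 rad)).
It fails at once if a bystander is shifted by more than 25 mm (distance of any of screwdriver, solder_spool, wash_bottle, tape_roll, module_nest, parts_dish from where it was at the start of the episode above 0.025 m).
It also fails if it takes over 61 s, if anything falls off the work surface, if the arm or the gripper's body presses on something with over 40 N, if the wrist force passes 120 N, or if a joint passes its speed limit or range.

## Working session

There is one attempt and no reset: what is moved stays moved. The work goes in short steps, Python scripts to look and compute and a shell command to move; the robot and the scene stay as the last step left them, time stands still between calls to the robot, and variables do not carry over. Pictures are saved under pics/ and viewed, at most 10 in all, crops included, and the job is handed in when it is done.

```bash
mkdir -p pics; cat > h.py <<'E'
import numpy as np, cv2
from workcell import sensors, viewer, ctrl
from scipy.spatial.transform import Rotation as Ro
def cam(n):
    d=viewer.get_image(n); d['f']=240/np.tan(np.radians(d['fov_y'])/2); return d
def ray(d,u,v,z):
    R=np.array(d['R']);t=np.array(d['t']);c=-R.T@t
    r=R.T@np.array([(u-d['cx'])/d['f'],(v-d['cy'])/d['f'],1]); return c+r*(z-c[2])/r[2]
def proj(d,X):
    p=np.array(d['R'])@np.array(X,float)+np.array(d['t']); return p[:2]/p[2]*d['f']+[d['cx'],d['cy']]
E
python3 - <<'E'
from h import *
import pickle
for n in("scene","top"):
    d=cam(n);cv2.imwrite(f"pics/{n}0.png",d['frame']);pickle.dump(d,open(n+".pkl","wb"))
    print(n,d['f'],d['cx'],d['cy'],-np.array(d['R']).T@np.array(d['t']),np.round(d['R'],3).tolist())
print(sensors.get_obs())
E
```

```text
scene 570.6857142273919 315.41071995663197 244.69464677167608 [1644.5345849  -560.58956268  906.54616632] [[0.471, 0.882, -0.022], [0.478, -0.276, -0.834], [-0.742, 0.382, -0.551]]
top 614.9335010699482 309.04454832515427 253.9430539429461 [ 333.90518544    6.38495296 1277.56704733] [[0.009, -1.0, 0.02], [-0.982, -0.013, -0.19], [0.19, -0.018, -0.982]]
{'t': 0.1, 'qpos': array([-1.26399280e+00,  4.23763285e-01,  1.63062112e+00, -1.10834027e-05,
        1.08861256e+00, -1.90041260e-02]), 'qvel': array([-8.52120252e-04, -2.14710365e-03, -2.46882191e-03, -1.08511878e-03,
       -8.50514819e-05, -5.94520716e-04]), 'joint_torque': array([ 6.15306290e-04, -5.45609844e+01, -2.74324411e+01,  6.44266116e-02,
        1.88435800e-02, -7.65594137e-06]), 'ee_pos': array([ 199.90977418, -591.62289784,  221.97718376]), 'orientation': array([-3.09862817e+00, -5.09299699e-01,  3.31444895e-04]), 'ft_force': array([-0.80545576,  0.30809312,  0.53132396]), 'moment': array([ 0.01094759, -0.02142656,  0.02487958]), 'grasp_force': 0.0, 'width': 87.59213393586268}
```

View pics/scene0.png

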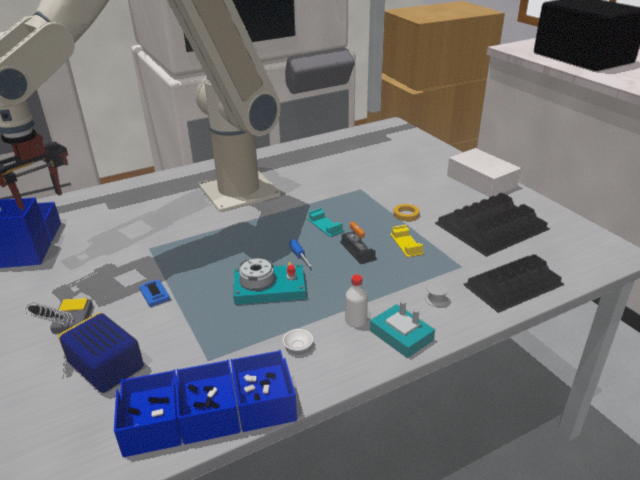

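View pics/top0.png

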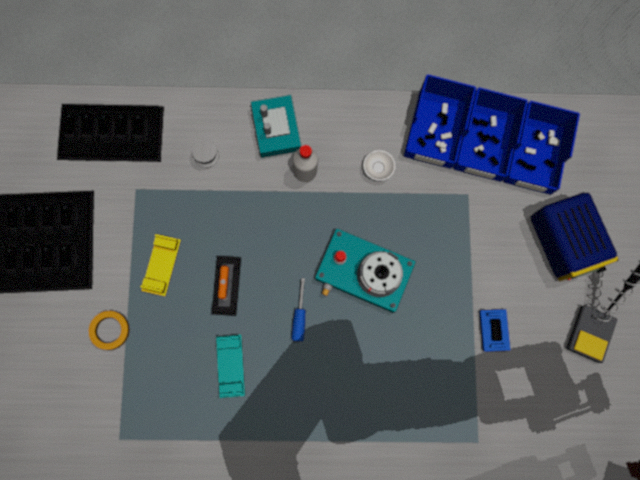

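The top view shows the pot at (365,270), with its ring at (380,272) and vent cap at (340,257). The rest candidates are black (226,285), which holds the orange handle, yellow (160,265) and turquoise (230,365). The black one fits the description (black, holding the spanner). I'll confirm it in an enlarged crop.

```bash
python3 - <<'E'
from h import *
import pickle
T=pickle.load(open("top.pkl","rb"))['frame'];S=pickle.load(open("scene.pkl","rb"))['frame']
def c(f,x,y,w,h,k): return cv2.resize(f[y:y+h,x:x+w],None,fx=k,fy=k,interpolation=cv2.INTER_CUBIC)
# each 400x300
a=c(T,315,225,100,90,4)[:360,:400]
a=c(T,312,225,106,90,400/106)[:300*2]; 
o=np.zeros((600,800,3),np.uint8)
def put(img,x,y): o[y:y+img.shape[0],x:x+img.shape[1]]=img
put(c(T,330,240,80,60,5),0,0)      # ring top
put(c(T,190,250,80,70,5)[:300],400,0) # rest top : rows 250..310
put(c(S,230,250,80,60,5),0,300)
put(c(S,320,215,80,60,5),400,300)
cv2.imwrite("pics/c1.png",o)
E
```

```text
(no output)
```

View pics/c1.png

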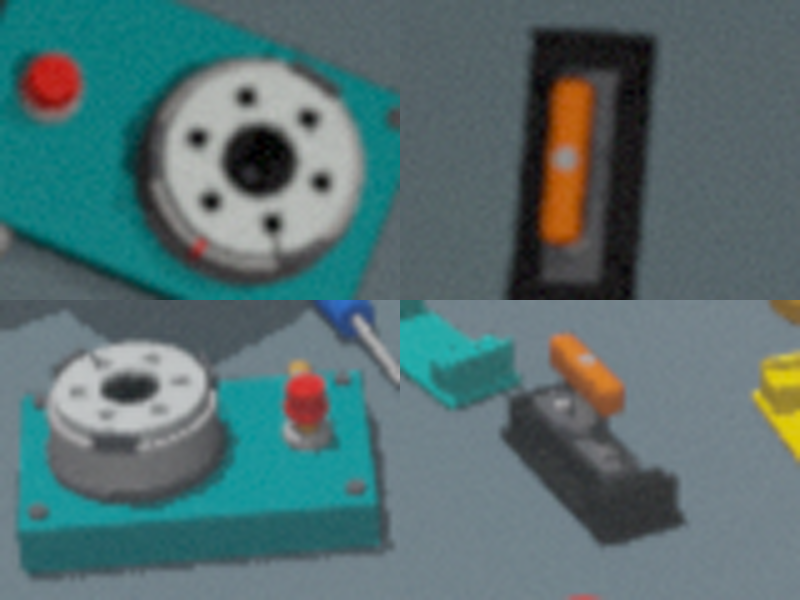

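The crop confirms it: the orange T-handle stands in the black rest. The ring shows six holes, with the black line at crop (276,245) and the red line at (198,248).

```bash
cat >> h.py <<'E'
from scipy.optimize import least_squares
def comps(d,mask,box):
    x0,y0,x1,y1=box; m=np.zeros(mask.shape,np.uint8); m[y0:y1,x0:x1]=mask[y0:y1,x0:x1]
    n,l,s,c=cv2.connectedComponentsWithStats(m,connectivity=4); return [(int(s[i][4]),c[i].round(2).tolist(),s[i][:4].tolist()) for i in range(1,n) if s[i][4]>3]
def orange(f):
    h=cv2.cvtColor(f,cv2.COLOR_BGR2HSV); return ((h[...,0]>=6)&(h[...,0]<=18)&(h[...,1]>180)&(h[...,2]>90)).astype(np.uint8)
def red(f):
    h=cv2.cvtColor(f,cv2.COLOR_BGR2HSV); return (((h[...,0]<5)|(h[...,0]>174))&(h[...,1]>140)&(h[...,2]>80)).astype(np.uint8)
E
python3 - <<'E'
from h import *
import pickle
T=pickle.load(open("top.pkl","rb"));S=pickle.load(open("scene.pkl","rb"))
g=cv2.GaussianBlur(cv2.resize(cv2.cvtColor(T['frame'],6),None,fx=1,fy=1),(1,1),0).astype(float)
# holes: darkness centroid in 5x5 window, projected to z=70
H=[]
for x,y in [(246,97),(308,118),(321,182),(273,223),(210,202),(198,138)]:
    u,v=330+x/5-.5,240+y/5-.5
    for _ in range(3):
        yy,xx=np.mgrid[int(round(v))-2:int(round(v))+3,int(round(u))-2:int(round(u))+3]
        w=np.clip(150-g[yy,xx],0,None); u,v=(w*xx).sum()/w.sum(),(w*yy).sum()/w.sum()
    H.append(ray(T,u,v,70)[:2])
H=np.array(H);c=H.mean(0);print("ring centre top",c);r=H-c
print("radii",np.hypot(*r.T),"ang",np.degrees(np.arctan2(r[:,1],r[:,0])))
bl=ray(T,330+276/5-.5,240+245/5-.5,70)[:2]-c; rl=ray(T,330+198/5-.5,240+248/5-.5,67)[:2]-c
print("black ang",np.degrees(np.arctan2(*bl[::-1])),"red",np.degrees(np.arctan2(*rl[::-1])))
for n,d,b in(("T",T,(205,250,245,320)),("S",S,(340,215,370,245))):
    print(n,"orange",comps(d,orange(d['frame']),b))
print("red",comps(T,red(T['frame']),(330,245,350,268)),comps(S,red(S['frame']),(280,255,300,280)))
def fith(d,b):
    m=np.zeros((480,640),np.uint8);m[b[1]:b[3],b[0]:b[2]]=orange(d['frame'])[b[1]:b[3],b[0]:b[2]]; return m
MT=fith(T,(205,250,245,320));MS=fith(S,(340,215,370,245))
# silhouette of box fit in both views (soft, antialiased)
def sil(d,x,y,a,z):
    cs=[[x+np.cos(a)*i*33-np.sin(a)*j*8,y+np.sin(a)*i*33+np.cos(a)*j*8,z+k*10] for i in(-1,1) for j in(-1,1) for k in(-1,1)]
    p=np.array([proj(d,q) for q in cs]); m=np.zeros((480,640),np.uint8)
    h=cv2.convexHull(((p)*256).round().astype(np.int32)); big=np.zeros((480,640),np.uint8); cv2.fillConvexPoly(big,h,255,cv2.LINE_AA,8); return big/255.
def cost(q,w=None):
    return sum(np.abs(sil(d,*q)-M).sum() for d,M in((T,MT),(S,MS)))
ys,xs=np.nonzero(MT); ends=[ray(T,xs[ys<np.percentile(ys,10)].mean(),ys.min(),79),ray(T,xs[ys>np.percentile(ys,90)].mean(),ys.max(),79)]
c0=(ends[0]+ends[1])/2;a0=np.arctan2(*(ends[0]-ends[1])[1::-1]);print("ends",ends)
from scipy.optimize import minimize
q0=[c0[0],c0[1],a0,69]
r=minimize(cost,q0,method="Nelder-Mead",options=dict(initial_simplex=[q0]+[list(np.array(q0)+e) for e in np.diag([5,5,.08,4.])]))
print("handle both",r.x,r.fun,cost(q0))
for n,d,M in(("T",T,MT),("S",S,MS)):
    f=lambda q:np.abs(sil(d,q[0],q[1],q[2],69)-M).sum()
    r=minimize(f,q0[:3],method="Nelder-Mead",options=dict(initial_simplex=[q0[:3]]+[list(np.array(q0[:3])+e) for e in np.diag([5,5,.08])])); print(n,r.x,r.fun)
# vent
u=comps(T,red(T['frame']),(330,245,350,268))
# ring centre in scene: fit bore
gs=cv2.cvtColor(S['frame'],6); m=(gs<90).astype(np.uint8); print("S bore",[ (k,ray(S,*k[1],70)[:2]) for k in comps(S,m,(242,262,270,282)) ], proj(S,[c[0],c[1],70]))
E
```

```text
ring centre top [ 533.4351745  -160.50849446]
radii [25.99982655 26.14576446 26.0212042  26.02588947 25.8777842  26.09813104] ang [  10.90885734  -49.42189513 -109.37289667 -169.39985982  130.70758191
   70.86825889]
black ang -169.91231071190379 red 144.942253495811
T orange [(233, [222.87, 281.69], [218, 266, 11, 33])]
S orange [(18, [353.28, 224.83], [351, 223, 5, 6]), (24, [359.67, 230.71], [356, 228, 8, 6])]
red [(91, [339.92, 256.08], [335, 251, 11, 11])] [(55, [290.6, 269.49], [287, 265, 8, 10])]
ends [array([539.24092981, 152.17628243,  79.        ]), array([475.80454562, 154.37493513,  79.        ])]
handle both [ 5.09250012e+02  1.55441810e+02 -1.49610964e-01  6.30579786e+01] 309.01176470588234 322.1686274509804
T [ 5.08680774e+02  1.53876311e+02 -7.14026645e-03] 147.86666666666665
S [ 5.13558106e+02  1.52663950e+02 -4.68660529e-01] 135.8470588235294
S bore [((39, [255.54, 267.23], [251, 265, 10, 5]), array([ 534.34708228, -159.5441778 ])), ((29, [252.41, 278.55], [249, 277, 8, 4]), array([ 574.47110067, -184.96341135]))] [255.04491794 267.15773157]
```

```bash
python3 -m handwheel '[[38,-43.5,0,0,0,0,0],[38,-43.5,0,0,0,0,0],[38,-43.5,0,0,0,0,0],[38,-43.5,0,0,0,0,0],[38,-43.5,0,0,0,0,0],[38,-43.5,0,0,0,0,0],[38,-43.5,0,0,0,0,0],[38,-43.5,0,0,0,0,0],[38,-43.5,0,0,0,0,0],[38,-43.5,0,0,0,0,0]]'
python3 - <<'E'
from h import *
import pickle
T=pickle.load(open("top.pkl","rb"));S=pickle.load(open("scene.pkl","rb"))
def mask(d,b,lo=120):
    h=cv2.cvtColor(d['frame'],cv2.COLOR_BGR2HSV).astype(int);m=np.zeros((480,640))
    q=(h[...,0]>=4)&(h[...,0]<=20)&(h[...,1]>lo); m[b[1]:b[3],b[0]:b[2]]=q[b[1]:b[3],b[0]:b[2]]; return m
K=4
def sil(d,x,y,a,z):
    cs=[[x+np.cos(a)*i*33-np.sin(a)*j*8,y+np.sin(a)*i*33+np.cos(a)*j*8,z+k*10] for i in(-1,1) for j in(-1,1) for k in(-1,1)]
    p=np.array([proj(d,q) for q in cs]); big=np.zeros((480*K,640*K),np.uint8)
    cv2.fillConvexPoly(big,cv2.convexHull(((p+.5)*K-.5).round().astype(np.int32)),255); return cv2.resize(big,(640,480),interpolation=cv2.INTER_AREA)/255.
from scipy.optimize import minimize
for n,d,b in(("T",T,(205,250,245,320)),("S",S,(340,215,375,245))):
    M=mask(d,b); ys,xs=np.nonzero(M); cen=[xs.mean(),ys.mean()]
    s=sil(d,508.7,153.9,-.07,69); print(n,M.sum(),s.sum(),cen,np.array([(s*np.mgrid[:480,:640][1]).sum(),(s*np.mgrid[:480,:640][0]).sum()])/s.sum(), "pca",np.degrees(np.arctan2(*np.linalg.eigh(np.cov(xs,ys))[1][:,1][::-1])))
    f=lambda q:((sil(d,q[0],q[1],q[2],69)-M)**2).sum()
    q0=[508.7,153.9,-.07]; r=min((minimize(f,[q0[0],q0[1],a],method="Nelder-Mead",options=dict(initial_simplex=[[q0[0],q0[1],a],[q0[0]+5,q0[1],a],[q0[0],q0[1]+5,a],[q0[0],q0[1],a+.06]])) for a in(-.15,-.1,-.05,0)),key=lambda r:r.fun);print(r.x,r.fun)
print("rest corners", [ray(T,190+x/5+400*0,250+y/5,30)[:2].round(1).tolist() for x,y in((132,32),(254,36),(110,300),(235,300))])
# vent: cap top visible
h=[comps(T,red(T['frame']),(330,245,350,268))[0][1],comps(S,red(S['frame']),(280,255,300,280))[0][1]]
print("vent T z62",ray(T,*h[0],62),"S z56",ray(S,*h[1],56))
E
```

```text
t: 1.35
ee_pos: [421.2, -56.5, 222.7]
orientation: [3.1, 0.509, 0.0]
ft_force: [0.7, -0.2, 0.1]
width: 87.6
grasp_force: 0.0
T 309.0 334.89019607843136 [np.float64(222.5695792880259), np.float64(281.50161812297733)] [223.00863028 281.99758774] pca 95.72272142371285
[ 5.09175552e+02  1.55000686e+02 -5.59692556e-02] 33.68510572856594
S 111.0 179.87450980392157 [np.float64(356.7477477477477), np.float64(229.40540540540542)] [356.65697218 230.03462109] pca 47.868099259979566
[ 5.02051084e+02  1.57856483e+02 -1.82145551e-01] 42.557185697808535
rest corners [[567.5, 174.2], [566.5, 124.0], [457.0, 178.9], [457.5, 128.4]]
vent T z62 [565.33516164 -78.19679248  62.        ] S z56 [569.38408132 -79.05806861  56.        ]
```

```bash
python3 -m handwheel '[[37.7,-43,0,0,0,0,0],[37.7,-43,0,0,0,0,0],[37.7,-43,0,0,0,0,0],[37.7,-43,0,0,0,0,0],[0,0,40,0,0,0.127,0],[0,0,30,0,0,0.127,0],[0,0,20,0,0,0.127,0],[0,0,0,0,0,0,0]]'
```

```text
t: 2.35
ee_pos: [507.3, 152.5, 131.1]
orientation: [3.139, -0.085, -0.006]
ft_force: [-0.1, 0.7, -0.2]
width: 88.0
grasp_force: 0.0
```

```bash
python3 -m handwheel '[[1.6,-2.1,30,0,0,0,0],[0,0,30,0,0,0,0],[0,0,21,0,0,0,0],[0,0,0,0,0,0,0]]'; python3 - <<'E'
from h import *
d=cam("top");e=cam("scene")
o=np.hstack([cv2.resize(d['frame'][240:330,180:280],None,fx=4,fy=4,interpolation=2),cv2.resize(e['frame'][190:280,310:410],None,fx=4,fy=4,interpolation=2)])
cv2.imwrite("pics/g.png",o)
E
```

```text
t: 2.85
ee_pos: [509.9, 154.7, 51.3]
orientation: [3.14, -0.083, -0.003]
ft_force: [0.2, -0.1, 0.3]
width: 88.2
grasp_force: 0.0
```

View pics/g.png

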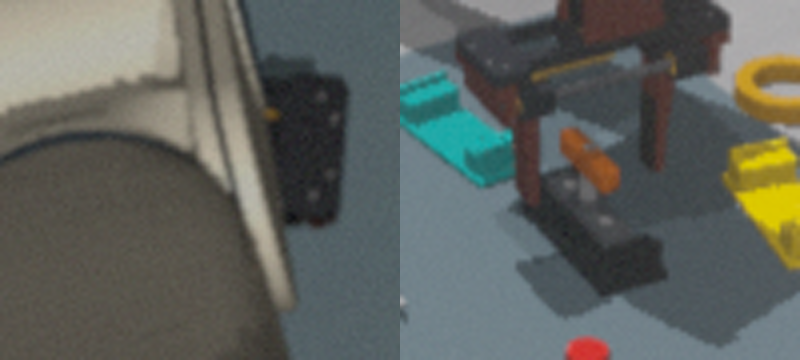

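The top view is covered by the arm. The scene view shows the orange handle at crop (590,160), centred between the fingers (530 and 655). I'll grip and lift.

```bash
python3 -m handwheel '[[0,0,0,0,0,0,1],[0,0,0,0,0,0,1],[0,0,0,0,0,0,1],[0,0,0,0,0,0,1],[0,0,0,0,0,0,1],[0,0,0,0,0,0,1]]'
```

```text
t: 3.7
ee_pos: [510.3, 154.8, 51.6]
orientation: [3.14, -0.087, -0.0]
ft_force: [-0.4, 0.7, -0.1]
width: 31.5
grasp_force: 0.0
```

```bash
python3 -c "
from h import *
o=sensors.get_obs();print(o['ee_pos'],o['orientation'],o['moment'],o['qpos'])"
```

```text
[510.30863487 154.84542049  51.62185059] [ 3.14035403e+00 -8.66454862e-02 -2.55777031e-04] [ 0.0230354  -0.02953402 -0.02076789] [2.72284844e-01 5.53842712e-01 1.92551950e+00 1.06021215e-05
 6.62398871e-01 1.89824080e+00]
```

```bash
python3 -m handwheel '[[0,0,0,0,0,0,1],[0,0,0,0,0,0,1],[0,0,0,0,0,0,1],[0,0,0,0,0,0,1],[0,0,0,0,0,0,1]]'
```

```text
t: 4.32
ee_pos: [510.3, 154.9, 51.6]
orientation: [3.14, -0.087, -0.0]
ft_force: [1.2, -0.2, -2.0]
width: 15.7
grasp_force: 30.0
```

```bash
python3 -m handwheel '[[0,0,-15,0,0,0,1],[0,0,-30,0,0,0,1],[0,0,-35,0,0,0,1],[0,0,0,0,0,0,1]]'
```

```text
t: 4.82
ee_pos: [512.3, 155.4, 134.7]
orientation: [-3.139, 0.087, -0.009]
ft_force: [-0.2, -0.4, -2.1]
width: 15.6
grasp_force: 30.0
```

```bash
python3 -m handwheel '[[6.6,52.3,0,0,0,0,1],[6.6,52.3,0,0,0,0,1],[6.6,52.3,0,0,0,0,1],[6.6,52.3,0,0,0,0,1],[6.6,52.3,0,0,0,0,1],[6.6,52.3,0,0,0,0,1],[0,0,0,0,0,-0.123,1],[0,0,0,0,0,-0.123,1],[0,0,0,0,0,0,1],[0,0,0,0,0,0,1]]'
```

```text
t: 6.08
ee_pos: [532.2, -160.4, 131.1]
orientation: [-3.127, -0.296, 0.001]
ft_force: [-0.8, 0.2, -2.3]
width: 16.0
grasp_force: 30.0
```

```bash
python3 - <<'E'
from h import *
import pickle
o=sensors.get_obs();d=cam("top");e=cam("scene");pickle.dump((d,e,o),open("r1.pkl","wb"))
r=Ro.from_rotvec(o['orientation']).as_matrix();print(o['ee_pos'],np.arctan2(r[1,0],r[0,0]),r[:,2],o['qpos'],o['moment'],o['ft_force'])
p=o['ee_pos']+r[:,2]*36.6
for s in(-26,0,26): print(s,proj(e,p+r[:,0]*s).round(1))
im=np.hstack([cv2.resize(d['frame'][225:315,320:420],None,fx=4,fy=4,interpolation=2),cv2.resize(e['frame'][200:300,215:315],(400,400),interpolation=2)[:360]])
cv2.imwrite("pics/r1.png",im)
E
```

```text
[ 532.19027433 -160.35322159  131.14162754] 0.18869380052758172 [-9.69568697e-04  3.29787479e-04 -9.99999476e-01] [-3.14075603e-01  4.48044300e-01  1.84637703e+00  1.88231200e-05
  8.48195348e-01  1.06801469e+00] [ 0.00592402 -0.03377454  0.0326496 ] [-0.78927149  0.19720765 -2.29035943]
-26 [248.4 254.4]
0 [254.1 258.9]
26 [260.  263.5]
```

View pics/r1.png

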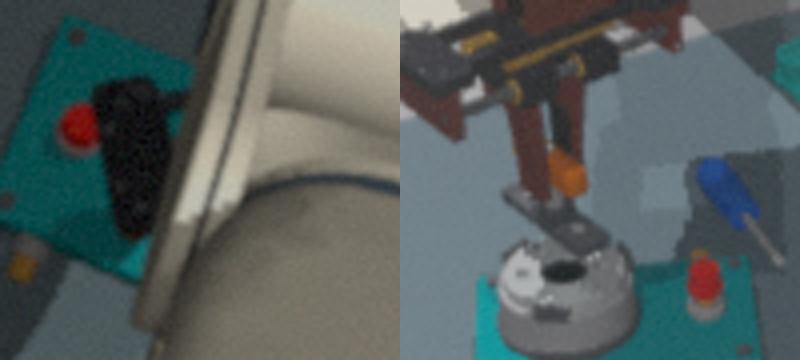

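The scene view shows the yoke over the ring, spanning crop (515,190) to (600,243). I'll overlay the predicted yoke, prongs and holes to measure how the spanner sits in the hand.

```bash
python3 - <<'E'
from h import *
import pickle
d,e,o=pickle.load(open("r1.pkl","rb"))
r=Ro.from_rotvec(o['orientation']).as_matrix();p=o['ee_pos']+r[:,2]*36.6
x0,y0,K=230,235,10
im=cv2.resize(e['frame'][y0:y0+60,x0:x0+60],None,fx=K,fy=K,interpolation=2)
P=lambda X:tuple(((proj(e,X)+.5-[x0,y0])*K).astype(int).tolist())
for z,col in((19,(0,255,255)),(9,(0,255,0))):
    q=[P(p+r[:,0]*i*44+r[:,1]*j*12-r[:,2]*z) for i,j in((-1,-1),(1,-1),(1,1),(-1,1))]
    cv2.polylines(im,[np.array(q)],True,col,1)
for s in(-26,26): cv2.line(im,P(p+r[:,0]*s),P(p+r[:,0]*s-r[:,2]*9),(255,0,255),1)
for k in range(6):
    a=np.radians(10.9+60*k); cv2.circle(im,P([533.6+26*np.cos(a),-160.2+26*np.sin(a),70]),4,(0,0,255),1)
for a in np.linspace(0,6.28,60): cv2.circle(im,P([533.6+38*np.cos(a),-160.2+38*np.sin(a),70]),1,(255,255,0),-1)
cv2.imwrite("pics/r2.png",im)
E
```

```text
(no output)
```

View pics/r2.png

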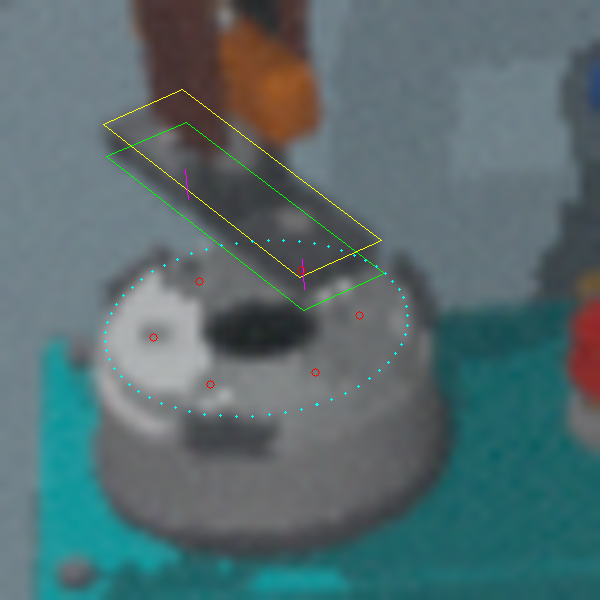

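```bash
python3 -m handwheel '[[2.5,0,12,0,0,0,1],[0,0,9,0,0,0,1],[0,0,0,0,0,0,1],[0,0,0,0,0,0,1]]'; python3 -m handwheel '[[0,0,1,0,0,0,1],[0,0,1,0,0,0,1],[0,0,1,0,0,0,1],[0,0,1,0,0,0,1],[0,0,0,0,0,0,1]]'
```

```text
t: 6.68
ee_pos: [535.0, -160.2, 110.5]
orientation: [-3.127, -0.299, 0.0]
ft_force: [0.4, -0.5, -2.8]
width: 15.9
grasp_force: 30.0
t: 7.3
ee_pos: [535.0, -160.2, 106.6]
orientation: [-3.127, -0.299, 0.0]
ft_force: [-0.3, 0.3, -2.4]
width: 15.7
grasp_force: 30.0
```

```bash
python3 -m handwheel '[[0,0,1,0,0,0,1],[0,0,1,0,0,0,1],[0,0,0,0,0,0,1]]'
```

```text
t: 7.68
ee_pos: [535.0, -160.1, 104.6]
orientation: [-3.127, -0.299, 0.0]
ft_force: [0.8, 1.0, -3.4]
width: 15.9
grasp_force: 30.0
```

```bash
python3 -m handwheel '[[0,0,1,0,0,0,1],[0,0,0,0,0,0,1]]'; python3 -c "
from h import *
o=sensors.get_obs();print(o['ft_force'],o['moment'],o['ee_pos'])"
```

```text
t: 7.92
ee_pos: [535.0, -160.2, 103.6]
orientation: [-3.127, -0.299, 0.0]
ft_force: [-0.6, 0.7, -2.6]
width: 15.5
grasp_force: 30.0
[-0.61789822  0.70280641 -2.61621922] [-0.0057788   0.02170437  0.02228455] [ 534.99368157 -160.15572536  103.58741222]
```

Tips are about 3 mm below the face with no resistance, so the prongs are entering.

```bash
python3 -m handwheel '[[0,0,1,0,0,0,1],[0,0,1,0,0,0,1],[0,0,0,0,0,0,1]]'; python3 -m handwheel '[[0,0,1,0,0,0,1],[0,0,1,0,0,0,1],[0,0,0,0,0,0,1]]'; python3 -c "
from h import *
o=sensors.get_obs();print(o['ft_force'],o['moment'],o['ee_pos'])"
```

```text
t: 8.3
ee_pos: [535.0, -160.1, 101.6]
orientation: [-3.127, -0.299, 0.0]
ft_force: [-0.7, -1.0, -1.4]
width: 15.8
grasp_force: 30.0
t: 8.68
ee_pos: [535.0, -160.2, 99.6]
orientation: [-3.127, -0.299, 0.0]
ft_force: [-0.5, -0.4, -2.7]
width: 16.2
grasp_force: 30.0
[-0.51038245 -0.43717965 -2.74300621] [ 0.03300324  0.02993498 -0.00164704] [ 535.02898889 -160.15914997   99.61650098]
```

```bash
python3 -m handwheel '[[0,0,0.8,0,0,0,1],[0,0,0,0,0,0,1]]';python3 -m handwheel '[[0,0,0.6,0,0,0,1],[0,0,0,0,0,0,1]]'; python3 - <<'E'
from h import *
o=sensors.get_obs();print(o['ft_force'],o['moment'])
e=cam("scene");cv2.imwrite("pics/r3.png",cv2.resize(e['frame'][225:295,220:310],None,fx=6,fy=6,interpolation=2))
E
```

```text
t: 8.93
ee_pos: [535.3, -160.2, 99.3]
orientation: [3.127, 0.299, 0.001]
ft_force: [-0.4, 1.4, 4.1]
width: 15.9
grasp_force: 30.0
t: 9.18
ee_pos: [535.7, -160.2, 99.0]
orientation: [3.127, 0.299, 0.002]
ft_force: [-0.5, 1.4, 5.9]
width: 15.8
grasp_force: 30.0
[-0.51539857  1.35291043  5.86893326] [ 0.16833529  0.28587073 -0.05816721]
```

View pics/r3.png

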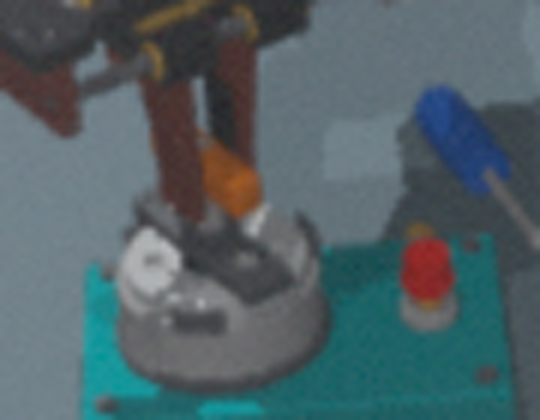

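The yoke is down over the ring and straddles the bore. Contact came at about 7.2 mm depth, which is most likely the yoke on a claw. I'll back off to about 6 mm and start turning.

```bash
python3 -m handwheel '[[0,0,-2,0,0,0,1],[0,0,0,0,0,0,1],[0,0,0,0,0,0,1]]'; python3 -m handwheel '[[0,0.07,0,0,0,0.05,1],[0,0.07,0,0,0,0.05,1],[0,0.07,0,0,0,0.05,1],[0,0.07,0,0,0,0.05,1]]';  python3 -c "
from h import *
o=sensors.get_obs();print(o['ft_force'],o['moment'],o['ee_pos'])"
```

```text
t: 9.6
ee_pos: [534.9, -160.1, 100.0]
orientation: [-3.127, -0.299, 0.0]
ft_force: [0.3, -0.5, -2.1]
width: 15.7
grasp_force: 30.0
t: 10.1
ee_pos: [534.8, -159.6, 99.9]
orientation: [-3.14, 0.016, 0.001]
ft_force: [0.1, 4.2, -2.0]
width: 15.9
grasp_force: 30.1
[ 0.09131659  4.16154747 -2.00328829] [ 0.91139278 -0.11017076  0.36605525] [ 534.8212282  -159.6302854    99.92675029]
```

```bash
python3 -m handwheel '[[0,-0.1,0,0,0,0.05,1],[0,-0.1,0,0,0,0.05,1],[0,-0.1,0,0,0,0.05,1],[0,-0.1,0,0,0,0.05,1]]';  python3 -c "
from h import *
o=sensors.get_obs();print(o['ft_force'],o['moment'],o['ee_pos'])"
```

```text
t: 10.6
ee_pos: [534.9, -159.6, 99.9]
orientation: [-3.124, 0.329, 0.001]
ft_force: [-0.0, 1.5, -1.8]
width: 15.8
grasp_force: 30.0
[-0.00991217  1.49960685 -1.83391053] [ 0.4468486  -0.04205058  0.37918653] [ 534.86065687 -159.59840511   99.94185158]
```

```bash
python3 -m handwheel '[[0,0,0,0,0,0.05,1],[0,0,0,0,0,0.05,1],[0,0,0,0,0,0.05,1],[0,0,0,0,0,0.05,1],[0,0,0,0,0,0.05,1],[0,0,0,0,0,0.05,1]]';  python3 -c "
from h import *
o=sensors.get_obs();print(o['ft_force'],o['moment'],o['ee_pos'])"
```

```text
t: 11.35
ee_pos: [534.8, -159.7, 100.0]
orientation: [-3.04, 0.792, 0.001]
ft_force: [-0.2, 1.6, -1.8]
width: 15.8
grasp_force: 30.1
[-0.16842017  1.59061061 -1.82478976] [ 0.34343247 -0.07626883  0.39578975] [ 534.8284068  -159.72303838   99.95179453]
```

```bash
python3 -m handwheel '[[0,0,0,0,0,0.04,1],[0,0,0,0,0,0.04,1],[0,0,0,0,0,0.03,1]]';  python3 -c "
from h import *
o=sensors.get_obs();print(o['ft_force'],o['moment'],o['ee_pos'])"; python3 -m handwheel '[[0,0,0,0,0,0.03,1],[0,0,0,0,0,0,1]]';  python3 -c "
from h import *
o=sensors.get_obs();print(o['ft_force'],o['moment'],o['ee_pos'])"
```

```text
t: 11.72
ee_pos: [534.8, -159.8, 100.0]
orientation: [-2.992, 0.958, 0.001]
ft_force: [0.3, 0.9, -2.9]
width: 15.7
grasp_force: 30.0
[ 0.29822856  0.93688517 -2.85991837] [ 0.34045801 -0.01286481  0.38825249] [ 534.80118108 -159.81149834   99.96482588]
t: 11.98
ee_pos: [534.8, -159.8, 100.0]
orientation: [-2.977, 1.002, 0.001]
ft_force: [-0.8, 2.2, -4.7]
width: 15.7
grasp_force: 30.0
[-0.82586504  2.17825903 -4.69037888] [ 0.36930293 -0.04776963  0.25115445] [ 534.84120602 -159.84188924  100.01158321]
```

```bash
P='from h import *
o=sensors.get_obs();print(o["ft_force"],o["moment"])'; python3 -m handwheel '[[0,0,0,0,0,0.03,1]]'; python3 -c "$P"; python3 -m handwheel '[[0,0,0,0,0,0.03,1]]'; python3 -c "$P"; python3 -m handwheel '[[0,0,0,0,0,0.03,1]]'; python3 -c "$P"
```

```text
t: 12.1
ee_pos: [534.9, -159.9, 100.0]
orientation: [2.962, -1.048, -0.001]
ft_force: [-0.7, 1.9, -4.3]
width: 15.7
grasp_force: 30.2
[-0.69137948  1.92040224 -4.26904836] [ 0.42688469 -0.01567759  0.56157742]
t: 12.22
ee_pos: [534.9, -160.0, 100.1]
orientation: [2.945, -1.092, -0.001]
ft_force: [-0.7, 2.2, -6.5]
width: 16.4
grasp_force: 31.0
[-0.67602152  2.1903792  -6.51110766] [0.44234868 0.06460898 0.90028191]
t: 12.35
ee_pos: [534.9, -160.0, 100.1]
orientation: [2.928, -1.136, -0.001]
ft_force: [0.3, 0.5, -6.6]
width: 16.7
grasp_force: 31.3
[ 0.30043502  0.47025906 -6.57653182] [0.35499899 0.0384543  0.79387611]
```

```bash
P='from h import *
o=sensors.get_obs();print(o["ft_force"],o["moment"],o["ee_pos"])'; python3 -m handwheel '[[0,0,0,0,0,0,1],[0,0,0,0,0,-0.05,1],[0,0,0,0,0,-0.05,1],[0,0,0,0,0,0,1]]'; python3 -c "$P"; python3 -m handwheel '[[0,0,-1,0,0,-0.01,1],[0,0,-2,0,0,0,1],[0,0,-2,0,0,0,1],[0,0,0,0,0,0,1]]'; python3 -c "$P"
```

```text
t: 12.85
ee_pos: [535.8, -160.4, 100.7]
orientation: [-2.982, 0.99, -0.002]
ft_force: [0.4, 0.1, -2.3]
width: 15.7
grasp_force: 29.8
[ 0.3711123   0.08715519 -2.2977295 ] [ 0.06910325  0.0273611  -0.01266114] [ 535.78118582 -160.43545564  100.7183644 ]
t: 13.35
ee_pos: [535.3, -160.1, 105.5]
orientation: [-2.987, 0.972, -0.001]
ft_force: [0.4, 1.0, -2.1]
width: 16.0
grasp_force: 29.8
[ 0.36135759  1.01980564 -2.10584562] [0.10009489 0.03635207 0.03840723] [ 535.29231517 -160.10002707  105.54994864]
```

```bash
python3 -m handwheel '[[0,0,-15,0,0,0,1],[0,0,-20,0,0,-0.143,1],[0,0,0,0,0,-0.143,1],[0,0,0,0,0,-0.143,1],[0,0,0,0,0,-0.143,1],[-7,-52.2,0,0,0,0,1],[-7,-52.2,0,0,0,0,1],[-7,-52.2,0,0,0,0,1],[-7,-52.2,0,0,0,0,1],[-7,-52.2,0,0,0,0,1]]'; python3 -m handwheel '[[-7,-52.2,0,0,0,0,1],[0,0,0,0,0,0,1],[0,0,0,0,0,0,1]]'
```

```text
t: 14.6
ee_pos: [515.2, 104.3, 141.4]
orientation: [-3.14, 0.09, -0.002]
ft_force: [0.6, 0.3, -3.3]
width: 15.5
grasp_force: 29.9
t: 14.98
ee_pos: [511.2, 155.0, 140.8]
orientation: [3.14, -0.088, 0.001]
ft_force: [-0.4, -0.2, -2.3]
width: 15.9
grasp_force: 30.0
```

```bash
python3 - <<'E'
from h import *
import pickle
e=pickle.load(open("top.pkl","rb"));d=cam("top");s=cam("scene")
o=np.hstack([cv2.resize(d['frame'][240:300,340:420],None,fx=5,fy=5,interpolation=2),cv2.resize(s['frame'][205:265,325:405],None,fx=5,fy=5,interpolation=2)])
cv2.imwrite("pics/p1.png",o)
E
```

```text
(no output)
```

View pics/p1.png

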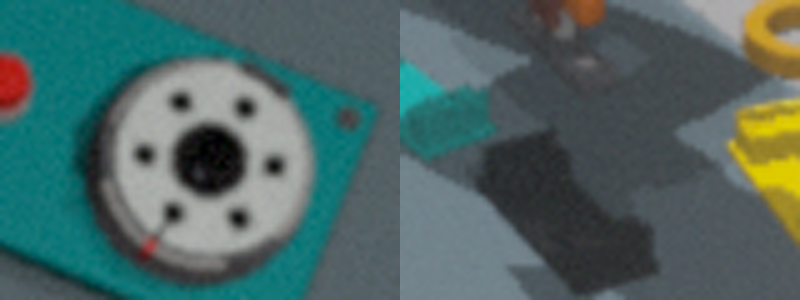

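The black line at crop (168,225) now meets the red line at (150,248), so the ring is locked. I'll seat the spanner in its rest.

```bash
python3 -m handwheel '[[-0.8,0,35,0,0,0,1],[0,0,35,0,0,0,1],[0,0,14,0,0,0,1],[0,0,0,0,0,0,1]]'; python3 -m handwheel '[[0,0,2,0,0,0,1],[0,0,2,0,0,0,1],[0,0,1,0,0,0,1],[0,0,0,0,0,0,1]]'
```

```text
t: 15.58
ee_pos: [510.1, 154.2, 55.8]
orientation: [3.14, -0.092, -0.003]
ft_force: [0.9, 0.2, -1.1]
width: 15.6
grasp_force: 30.0
t: 16.08
ee_pos: [510.6, 155.3, 51.8]
orientation: [-3.14, 0.09, -0.001]
ft_force: [-0.5, 0.0, 1.7]
width: 16.2
grasp_force: 30.0
```

```bash
python3 -m handwheel '[[0,0,0,0,0,0,0],[0,0,0,0,0,0,0],[0,0,0,0,0,0,0],[0,0,0,0,0,0,0],[0,0,0,0,0,0,0],[0,0,0,0,0,0,0]]'; python3 -m handwheel '[[0,0,-20,0,0,0,0],[0,0,-40,0,0,0,0],[0,0,-40,0,0,0,0],[0,40,0,0,0,0,1],[0,55,0,0,0,0,1],[0,55,0,0,0,0,1],[0,0,0,0,0,0,1]]'
```

```text
t: 16.82
ee_pos: [510.3, 155.1, 51.3]
orientation: [3.14, -0.09, -0.0]
ft_force: [-0.2, -0.8, -0.5]
width: 72.4
grasp_force: 0.0
t: 17.7
ee_pos: [501.3, 2.4, 151.4]
orientation: [3.14, -0.097, -0.0]
ft_force: [-0.2, 0.4, -0.0]
width: 51.4
grasp_force: 0.0
```

```bash
python3 - <<'E'
from h import *
d=cam("top");s=cam("scene")
o=np.hstack([cv2.resize(d['frame'][255:315,190:270],None,fx=5,fy=5,interpolation=2),cv2.resize(s['frame'][205:265,320:400],None,fx=5,fy=5,interpolation=2)])
cv2.imwrite("pics/p2.png",o)
h=[comps(d,red(d['frame']),(325,235,355,272)),comps(s,red(s['frame']),(275,250,305,285))];print(h)
o=sensors.get_obs();print(o['ee_pos'],o['orientation'],o['width'])
E
```

```text
[[], [(54, [290.54, 269.46], [287, 265, 7, 10])]]
[501.72773249   5.0074575  151.33689395] [-3.13996980e+00  9.26050278e-02 -1.45513136e-04] 43.06396819624219
```

View pics/p2.png

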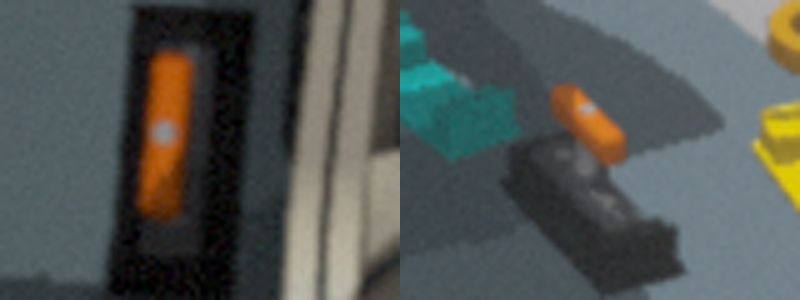

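The spanner is back in its rest: the handle is at crop (163,132), i.e. (222.6,281.4), the same as at the start. Next is the vent cap.

```bash
python3 -m handwheel '[[34.5,39.5,0,0,0,0,1],[34.5,39.5,0,0,0,0,1],[0,0,40,0,0,0,1],[0,0,36,0,0,0,1],[0,0,0,0,0,0,1],[0,0,0,0,0,0,1]]'
```

```text
t: 18.55
ee_pos: [566.9, -76.5, 76.2]
orientation: [3.14, -0.088, 0.002]
ft_force: [0.2, -0.3, -0.2]
width: 0.6
grasp_force: 0.0
```

```bash
python3 -m handwheel '[[0,1.5,4,0,0,0,1],[0,0,4,0,0,0,1],[0,0,3,0,0,0,1],[0,0,2,0,0,0,1],[0,0,2,0,0,0,1]]';  python3 -m handwheel '[[0,0,2,0,0,0,1],[0,0,2,0,0,0,1],[0,0,0,0,0,0,1]]'
```

```text
t: 19.18
ee_pos: [566.2, -79.1, 60.6]
orientation: [3.14, -0.09, 0.001]
ft_force: [-0.8, 0.1, 3.8]
width: 0.3
grasp_force: 2.6
t: 19.55
ee_pos: [566.1, -79.0, 56.4]
orientation: [-3.14, 0.09, -0.0]
ft_force: [-0.7, -0.9, 3.3]
width: 0.2
grasp_force: 1.4
```

```bash
python3 -m handwheel '[[0,0,0.8,0,0,0,1],[0,0,0,0,0,0,1]]';  python3 -m handwheel '[[0,0,0.8,0,0,0,1],[0,0,0,0,0,0,1]]'
```

```text
t: 19.8
ee_pos: [566.3, -79.0, 56.3]
orientation: [3.14, -0.09, 0.001]
ft_force: [-2.7, 0.4, 10.4]
width: 0.1
grasp_force: 5.0
t: 20.05
ee_pos: [566.3, -79.1, 56.2]
orientation: [3.14, -0.09, 0.001]
ft_force: [-4.4, 0.6, 17.9]
width: 0.3
grasp_force: 8.6
```

The cap is on its firm stop: the height held at 56.2 mm while the force rose to 18 N. I'll retract and check.

```bash
python3 -m handwheel '[[0,0,-10,0,0,0,1],[0,0,-40,0,0,0,1],[0,0,-40,0,0,0,1],[-50,0,-30,0,0,0,1],[-50,0,0,0,0,0,1],[-50,0,0,0,0,0,1],[0,0,0,0,0,0,1],[0,0,0,0,0,0,1]]'; python3 - <<'E'
from h import *
s=cam("scene");d=cam("top");im=np.hstack([cv2.resize(s['frame'][200:290,225:385],(400,225),interpolation=2),cv2.resize(d['frame'][210:300,200:360],(400,225),interpolation=2)])
print(comps(s,red(s['frame']),(275,250,305,285)));cv2.imwrite("pics/f.png",im);print(sensors.get_obs()['ft_force'])
E
```

```text
t: 21.05
ee_pos: [417.3, -70.6, 175.2]
orientation: [3.14, -0.09, 0.003]
ft_force: [0.3, 0.4, -0.1]
width: 0.3
grasp_force: 0.0
[(62, [290.81, 271.61], [287, 267, 8, 10])]
[-0.14975825 -0.3144917  -1.01688773]
```

View pics/f.png

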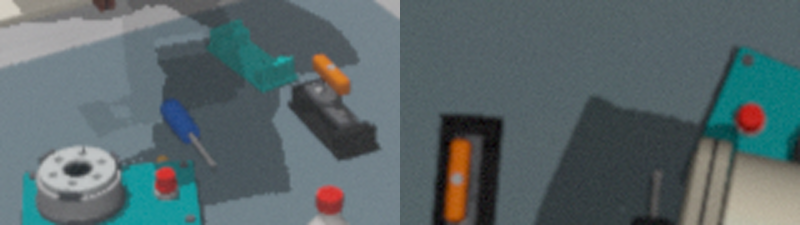

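The cap at scene pixel (291,272) now sits about 2 px lower. The spanner stands in its rest, the ring is locked and the robot is clear.

```bash
python3 -c "
from workcell import ctrl
print(ctrl.close_job())"
```

```text
the job is handed in; nothing more can be done
None
```

The job is handed in with the ring locked by the spanner, the spanner upright in its rest and the vent cap pressed to its stop, at about 21 s; no verdict was returned.

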